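# Nest the upturned crock covers

### The job

The three green-rimmed steel domed covers have been washed and lie upside down on the table. Stack them for storage, still upside down: the middle-sized one cupped centrally in the largest, and the smallest cupped centrally in the middle-sized one, each resting level on the one below. Leave the largest where it lies, set the covers down rather than dropping them, and do not disturb the white bowl.

Things in the scene. Friction and masses are not known exactly. Their poses are not given: they have to be found in the camera images.
- big_cover: Largest domed steel cover with green rim band, lying upside down like a bowl. Rim 170 mm outside, height 36; the band, 9 mm thick and 12 high at the rim, can be pinched from above anywhere round. Steel 4 mm thick, steep under the band; flat crown 92 mm across; 400 g. Origin: centre of crown's underside; z up out of the open side. Bottom of the stack.
- middle_cover: Middle-sized domed steel cover with green rim band, lying upside down like a bowl. Rim 130 mm outside, height 50; the band, 9 mm thick and 12 high at the rim, can be pinched from above anywhere round. Steel 4 mm thick, steep under the band; flat crown 60 mm across; 160 g. Origin: centre of crown's underside; z up out of the open side. Seated in the largest cover its origin is 4 mm, its rim 18 mm above that one's.
- small_cover: Smallest domed steel cover with green rim band, lying upside down like a bowl. Rim 90 mm outside, height 64; the band, 9 mm thick and 12 high at the rim, can be pinched from above anywhere round. Steel 4 mm thick, steep under the band; flat crown 40 mm across; 100 g. Origin: centre of crown's underside; z up out of the open side. Seated in the middle-sized cover its origin is 4 mm, its rim 18 mm above that one's.
- white_bowl: White ceramic bowl, upright, 130 mm across the rim, 55 mm high, no green band: a bystander. Origin: centre of its underside; z up. (Two amber bottles and a jar, up to 125 mm tall, also stand about, all more than 0.74 m from the robot's base axis, beyond the covers.)
Things that resemble listed ones, but are neither listed nor needed, are in the scene too. What is shaped like the big_cover but purple is not meant.

How it is judged (in metres and radians):
At the end, for the whole second after the job is handed in: Middle cover upside down in the largest, smallest upside down in the middle one: each within 15 mm of centred, origin less than 13 mm above that of the one below, within 10 degrees of level, at rest. The largest level within 5.7 degrees and within 40 mm of its start (horizontal distance between middle_cover and big_cover below 0.015 m and z of middle_cover in the frame of big_cover between 0 and 0.013 m and angle between each of middle_cover, small_cover's own z axis and vertical below 0.175 rad and linear speed of each of middle_cover, small_cover below 0.02 m/s and angular speed of each of middle_cover, small_cover below 0.2 rad/s and horizontal distance between small_cover and middle_cover below 0.015 m and z of small_cover in the frame of middle_cover between 0 and 0.013 m and distance of big_cover from where it was at the start of the episode below 0.04 m and angle between big_cover's own z axis and vertical below 0.1 rad); the robot touches nothing.
It fails at once if the white bowl is moved more than 30 mm or tipped more than 20 degrees (distance of white_bowl from where it was at the start of the episode above 0.03 m or angle between white_bowl's own z axis and vertical above 0.35 rad).
It fails at once if the middle cover falls freely (dropped from more than about 25 mm) (linear speed of middle_cover above 0.7 m/s and contact force between middle_cover and anything else below 0.02 N).
It fails at once if the small cover falls freely (dropped from more than about 25 mm) (linear speed of small_cover above 0.7 m/s and contact force between small_cover and anything else below 0.02 N).
It also fails if it takes over 64 s, if anything falls off the work surface, if the arm or the gripper's body presses on something with over 40 N, if the wrist force passes 120 N, or if a joint passes its speed limit or range.

### The arm

A 6-joint arm with a two-finger parallel gripper is mounted at the origin on the work surface. World frame = base frame: x ahead of the robot, y to its left, z up, the work surface at z = 0. Lengths are in mm, angles in rad, forces in N, time in s.
With the tool pointing down it reaches from about 400 to 925 mm from the base axis. Payload 12.5 kg.
Tool frame: the origin (TCP) lies at the centre of the arm's flange, where the gripper is bolted on; the fingertips stand 190 mm ahead of it and the grasp point (between the pads) lies 171 mm ahead of it; z points along the fingers, y is the direction in which the jaws open and shut (so a half turn about z gives the same grasp; the last joint's range is limited). The gripper opens to 95 mm and grips with 3 to 60 N. Pads are 20 mm wide; open, the fingers measure 119 mm over their backs; the gripper's body (75 mm by 180 mm) begins 59 mm behind the grasp point.
Start: joints at [-1.448, 0.491, 1.559, -0, 1.092, -0.106], TCP at [141.775, -608.707, 404.761] pointing down, gripper open.
Joint ranges: [-3.1, 3.1], [-0.84, 2.19], [0.05, 2.79], [-1.13, 4.28], [0.06, 2.93], [-2.69, 2.69]. Speed limits (rad/s): [2.22, 2.22, 2.79, 3.14, 3.14, 3.14].

### API

Orientations are given as [roll, pitch, yaw] about the fixed x, y, z axes, in that order (R = Rz(yaw) Ry(pitch) Rx(roll)).
In Python, from cell import env, optics gives the robot as it stands.
- The arm moves only by the tool apply_moves, never from a script. Its argument "commands" is a list of rows, each a list of 7 numbers: the turn, a rotation vector about the tool's x, y, z in degrees, then the shift along the tool's x, y, z in m, then the finger opening in m, from 0 to 0.0951. A call has 1 to 5 rows; each row shifts and turns the commanded pose from where the row before left it, along the tool's axes as they then stand; what a row does not reach is not made up. A row lasts 1/12 s, in which the tool goes at most 41.7 mm and 7.16 degrees, less where a joint would pass 70% of its speed; a pose out of reach is approached as far as the arm can. A call with a gripper value outside its range is refused whole. The fingers move at their own pace and stop on an object; the grip force is fixed at half the most. Time passes only in rows, so rows that do not move let the fingers close. It gives the time, the measured TCP pose, the force and the opening at its end, in the units of the state.
- env.state(): the state, without advancing time (a new reading comes with each control period).
- optics.read_camera(name): name is "scene" or "top"; returns a dict with "color" (400x640x3 uint8, red, green, blue), "fx", "fy", "cx", "cy" (pixels), "eye" and "rotation" of the camera in the world. Camera axes: x right, y up, looking along -z (the intrinsics and any distortion apply to the point x, -y, -z); pixel columns grow to the right and rows downward; lengths in mm; the calibration is good to about 2 mm. A picture is of the moment at which its call begins. There is no depth.
- env.job_done(): hands the job in, once; it reports no verdict.
The state is a dict: "t": time; "joints": joint angles; "qvel": joint speeds; "tau": joint torques, N m; "eef_pos": TCP position; "tcp_rot": TCP orientation; "ft_force": force on the tool from outside, world axes, zero at the start; "moment": the same for the moment, N m; "opening": opening from 0.0 (shut) to 1.0 (fully open).
Only numpy, scipy, OpenCV 4.12 (cv2) and the standard library are available. Lean on these libraries where they do the work, as an engineer would, in place of code of your own. Each camera call takes 0.05 s, during which the arm holds its last target. There are 200 camera calls.

## Working session

There is one attempt and no reset: what is moved stays moved. The work goes in short steps, Python scripts to look and compute and a tool call to move; the robot and the scene stay as the last step left them, time stands still between calls to the robot, and variables do not carry over. Pictures are saved under pics/ and viewed, about 8 in all and at most 12, crops included, and the job is handed in when it is done.

Besides the shell and the picture viewer there is one more tool, called after "Request:" as name(argument=value, ...), one argument or row to a line, values as JSON. apply_moves: Moves the arm, as the interface text tells. Its arguments: {"type":"object","properties":{"commands":{"type":"array","items":{"type":"array","items":{"type":"number"}}}},"required":["commands"]}

```bash
mkdir -p pics; ls
cat > h.py <<'E'
from cell import env, optics
import numpy as np, cv2
def shot(n,fn):
    c=optics.read_camera(n); cv2.imwrite('pics/'+fn,cv2.cvtColor(c['color'],cv2.COLOR_RGB2BGR)); return c
def ray(c,u,v,z):
    d=np.array([(u-c['cx'])/c['fx'],-(v-c['cy'])/c['fy'],-1.0]); d=np.array(c['rotation'])@d
    e=np.array(c['eye']); return e+d*(z-e[2])/d[2]
E
python3 - <<'E'
from h import *
for n in('top','scene'):
    c=shot(n,n+'0.png'); print({k:v for k,v in c.items() if k!='color'})
print(env.state())
E
```

```text
pics
{'fx': 395.8140825712474, 'fy': 395.8140825712474, 'cx': 321.5500599667511, 'cy': 196.23157915506414, 'eye': array([430.17140902,  -5.05746987, 943.19350825]), 'rotation': array([ 0.05072148, -0.00269193, -1.59694193])}
{'fx': 509.4048022171021, 'fy': 509.4048022171021, 'cx': 324.06391686646384, 'cy': 205.86178797393006, 'eye': array([1496.35043709,  337.84594545,  771.3038726 ]), 'rotation': array([0.97584581, 0.01087378, 1.88237126])}
{'t': 0.1, 'joints': array([-1.44759371e+00,  4.91533758e-01,  1.55939674e+00,  1.18484132e-05,
        1.09170940e+00, -1.05586939e-01]), 'qvel': array([-0.00071253, -0.00047667, -0.00012119, -0.00116549,  0.00120722,
       -0.00127039]), 'tau': array([ 1.92745967e-03, -6.13623476e+01, -2.58606470e+01,  6.93418784e-02,
        4.70337225e-02, -5.62539071e-05]), 'eef_pos': array([ 141.77735297, -608.68360084,  404.19582587]), 'tcp_rot': array([-3.14055234e+00, -1.20820881e-04,  2.28784027e-01]), 'ft_force': array([-0.13449137, -0.16890196, -0.58246609]), 'moment': array([-0.01025249, -0.0385452 , -0.00094784]), 'opening': 1.0009057521492648}
```

View pics/top0.png

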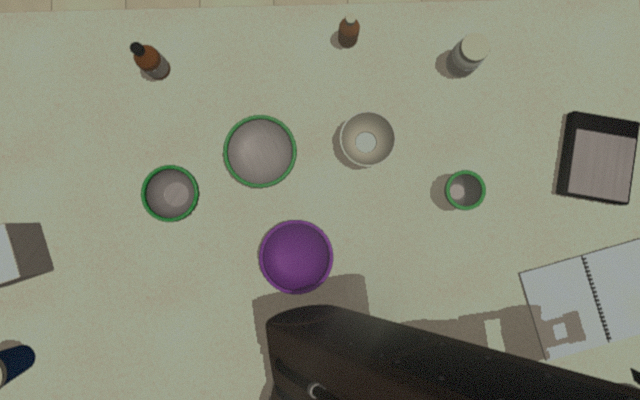

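View pics/scene0.png

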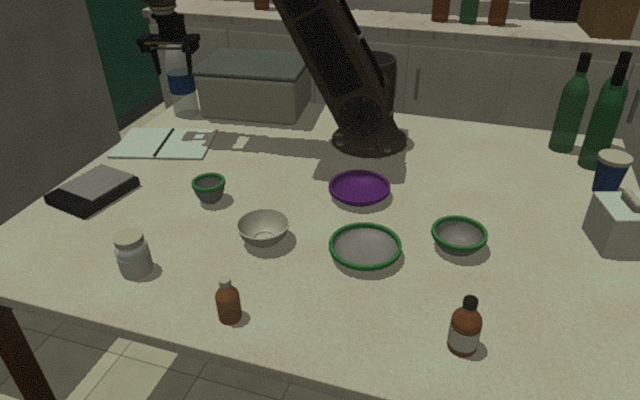

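The top view shows the middle cover at (170,193), the big one at (260,151), the small one at (465,190) and the white bowl at (367,140). The purple decoy is at (296,257). The scene view agrees.

```bash
cat >> h.py <<'E'
from scipy.spatial.transform import Rotation as Ro
_r=ray
def ray(c,u,v,z):
    c=dict(c); r=np.array(c['rotation']); c['rotation']=Ro.from_euler('xyz',r).as_matrix() if r.shape==(3,) else r
    return _r(c,u,v,z)
def blobs(c,minA=60):
    h=cv2.cvtColor(c['color'],cv2.COLOR_RGB2HSV)
    m=cv2.inRange(h,(45,90,40),(85,255,255))
    n,l,s,_=cv2.connectedComponentsWithStats(cv2.morphologyEx(m,cv2.MORPH_CLOSE,np.ones((3,3))))
    out=[]
    for i in range(1,n):
        if s[i,4]>minA:
            cs,_=cv2.findContours((l==i).astype(np.uint8),cv2.RETR_EXTERNAL,cv2.CHAIN_APPROX_NONE)
            out.append(cv2.convexHull(max(cs,key=len))[:,0,:])
    return out
def circ(c,pts,z):
    P=np.array([ray(c,u,v,z)[:2] for u,v in pts])
    (x,y),r=cv2.fitEllipse(P.astype(np.float32))[0:2]
    return np.round([x,y,r[0],r[1]],1) if False else (np.round([x,y],1),np.round(r,1))
E
python3 - <<'E'
from h import *
for n in('top','scene'):
    c=optics.read_camera(n)
    for b in blobs(c):
        print(n,b.mean(0).round(),[(z,circ(c,b,z)) for z in (32,46,60)])
c=optics.read_camera('top');print(ray(c,367,140,55))
E
```

```text
top [262. 151.] [(32, (array([585.1, 132.7]), array([165.9, 166.9]))), (46, (array([582.7, 130.6]), array([163.4, 164.3]))), (60, (array([580.3, 128.5]), array([160.8, 161.8])))]
top [169. 191.] [(32, (array([492.9, 341.3]), array([128.7, 131.2]))), (46, (array([492., 336.]), array([126.7, 129.2]))), (60, (array([491. , 330.7]), array([124.7, 127.2])))]
top [463. 189.] [(32, (array([ 483. , -340.7]), array([88.5, 89.6]))), (46, (array([ 482.2, -335.5]), array([87.1, 88.2]))), (60, (array([ 481.4, -330.4]), array([85.7, 86.9])))]
scene [122.  66.] [(32, (array([-1715.7, -2284.9]), array([ 350.2, 4894.4]))), (46, (array([-1654.9, -2235.3]), array([ 343.5, 4801.7]))), (60, (array([-1594.1, -2185.6]), array([ 336.9, 4709. ])))]
scene [469.  13.] [(32, (array([-1813.7,   177.9]), array([ 98.2, 843.5]))), (46, (array([-1751. ,   180.9]), array([ 96.4, 827.6]))), (60, (array([-1688.4,   183.9]), array([ 94.5, 811.6])))]
scene [569. 116.] [(32, (array([-409.1,  650.4]), array([ 89.1, 872.9]))), (46, (array([-373. ,  644.5]), array([ 87.5, 856.4]))), (60, (array([-336.9,  638.6]), array([ 85.8, 839.9])))]
scene [604. 118.] [(32, (array([-397.2,  764.6]), array([ 93.5, 969.7]))), (46, (array([-361.4,  756.5]), array([ 91.7, 951.3]))), (60, (array([-325.5,  748.5]), array([ 89.9, 932.9])))]
scene [208. 182.] [(32, (array([ 441. , -350.7]), array([ 90.1, 106.6]))), (46, (array([ 461. , -337.7]), array([ 88.4, 104.6]))), (60, (array([ 481. , -324.7]), array([ 86.7, 102.6])))]
scene [459. 234.] [(32, (array([472.9, 338.5]), array([129.5, 141.5]))), (46, (array([492.3, 338.4]), array([127.1, 138.8]))), (60, (array([511.7, 338.4]), array([124.6, 136.1])))]
scene [362. 246.] [(32, (array([584.8, 135. ]), array([167.8, 177.6]))), (46, (array([602. , 138.8]), array([164.7, 174.3]))), (60, (array([619.3, 142.6]), array([161.5, 170.9])))]
[ 599.92953338 -114.81798882   55.        ]
```

Request:
apply_moves(
  commands=[
    [0,0,-3,0.0318,-0.0188,0,0.035],
    [0,0,-3,0.0308,-0.0188,0,0.035],
    [0,0,-3,0.0299,-0.0188,0,0.035],
    [0,0,-3,0.0289,-0.0188,0,0.035],
    [0,0,-3,0.028,-0.0187,0,0.035],
  ],
)

```text
t: 0.67
eef_pos: [253.0, -470.5, 404.6]
tcp_rot: [3.141, -0.0, 0.493]
ft_force: [0.2, 1.3, 0.7]
opening: 0.705
```

Request:
apply_moves(
  commands=[
    [0,0,-4.37,0.0408,-0.0016,0,0.035],
    [0,0,-4.37,0.0408,-0.0016,0,0.035],
    [0,0,-4.37,0.0408,-0.0016,0,0.035],
    [0,0,-4.37,0.0408,-0.0016,0,0.035],
    [0,0,-4.37,0.0408,-0.0016,0,0.035],
  ],
)

```text
t: 1.08
eef_pos: [411.0, -342.6, 404.7]
tcp_rot: [3.141, 0.0, 0.876]
ft_force: [-0.2, -0.7, 0.8]
opening: 0.387
```

Request:
apply_moves(
  commands=[
    [0,0,-4.37,0.0408,-0.0016,0,0.035],
    [0,0,-4.37,0.0408,-0.0016,0,0.035],
    [0,0,-4.37,0.0408,-0.0016,0,0.035],
    [0,0,-4.37,0.0408,-0.0016,0,0.035],
    [0,0,-4.37,0.0408,-0.0016,0,0.035],
  ],
)

```text
t: 1.5
eef_pos: [509.0, -164.6, 404.7]
tcp_rot: [3.141, 0.0, 1.257]
ft_force: [0.5, 0.7, -0.6]
opening: 0.368
```

Request:
apply_moves(
  commands=[
    [0,0,-4.37,0.0408,-0.0016,0,0.035],
    [0,0,-4.37,0.0408,-0.0016,0,0.035],
    [0,0,-4.37,0.0408,-0.0016,0,0.035],
    [0,0,-4.37,0.0408,-0.0016,0,0.035],
    [0,0,-4.37,0.0408,-0.0016,0,0.035],
  ],
)

```text
t: 1.92
eef_pos: [533.7, 36.9, 404.7]
tcp_rot: [3.141, 0.0, 1.638]
ft_force: [0.7, 0.4, 0.3]
opening: 0.37
```

Request:
apply_moves(
  commands=[
    [0,0,-4.37,0.0408,-0.0016,0,0.035],
    [0,0,-4.37,0.0408,-0.0016,0,0.035],
    [0,0,-4.37,0.0408,-0.0016,0,0.035],
    [0,0,-4.37,0.0408,-0.0016,0.02,0.035],
    [0,0,-4.37,0.0408,-0.0016,0.02,0.035],
  ],
)

```text
t: 2.33
eef_pos: [484.1, 226.8, 368.3]
tcp_rot: [3.139, 0.0, 2.02]
ft_force: [0.6, 1.0, -0.8]
opening: 0.369
```

Request:
apply_moves(
  commands=[
    [0,0,-4.37,0.04,-0.0016,0.0,0.035],
    [0,0,-4.37,0.04,-0.0016,0.0,0.035],
    [0,0,0,0,0,0.035,0.035],
    [0,0,0,0,0,0,0.035],
    [0,0,0,0,0,0,0.035],
  ],
)

```text
t: 2.75
eef_pos: [444.7, 294.2, 332.4]
tcp_rot: [-3.138, -0.0, 2.169]
ft_force: [-0.5, -0.3, 0.3]
opening: 0.366
```

Run:
```python
from h import *
c=shot('scene','s1.png'); im=cv2.imread('pics/s1.png')[150:350,340:560]
cv2.imwrite('pics/s1c.png',cv2.resize(im,None,fx=3,fy=3,interpolation=cv2.INTER_CUBIC))
c=shot('top','t1.png'); 
for b in blobs(c): print(b.mean(0),len(b),circ(c,b,48))
s=env.state();p=s['eef_pos'];print(p,s['tcp_rot'])
R=Ro.from_euler('xyz',s['tcp_rot']).as_matrix()
print('tool delta to grip',R.T@(np.array([442,301.5,227.5])-p))
```

```text
[262.90625 154.59375] 32 (array([582.6, 130.3]), array([163.2, 163.9]))
[179.375      184.70833333] 24 (array([495. , 330.8]), array([115.3, 126.3]))
[462.63636364 190.90909091] 22 (array([ 482. , -334.5]), array([87. , 88.8]))
[445.56147548 293.5705223  333.93540032] [3.14120615e+00 2.17967018e-04 2.16694815e+00]
tool delta to grip [  8.58449466   1.46383625 106.43410544]
```

View pics/s1c.png

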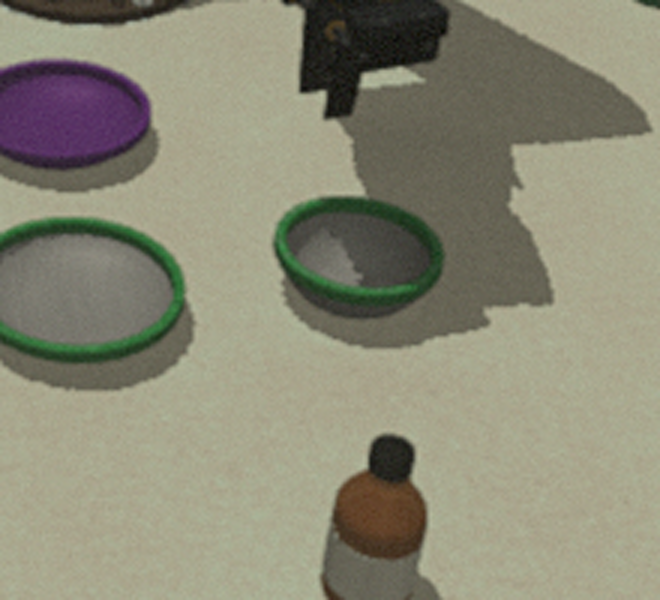

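View pics/t1.png

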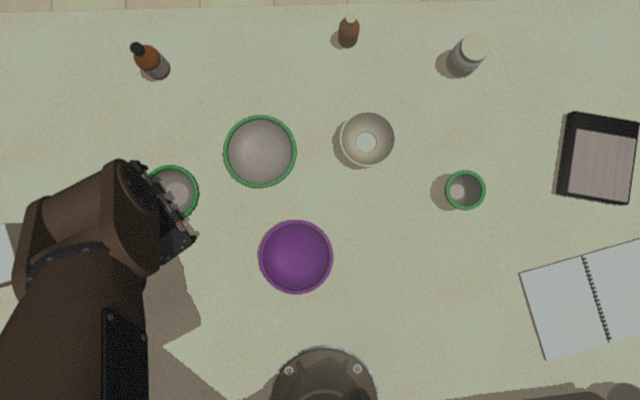

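The gripper stands over the near side of the middle cover with the jaws radial (finger at crop px (340,95)). I'll correct the offset and descend.

Request:
apply_moves(
  commands=[
    [0,0,0,0.0086,0.0015,0.02,0.035],
    [0,0,0,0,0,0.025,0.035],
    [0,0,0,0,0,0.025,0.035],
    [0,0,0,0,0,0.02,0.035],
    [0,0,0,0,0,0.01,0.035],
  ],
)

```text
t: 3.27
eef_pos: [442.0, 301.1, 232.2]
tcp_rot: [-3.141, 0.0, 2.166]
ft_force: [0.5, -0.6, 0.1]
opening: 0.369
```

Request:
apply_moves(
  commands=[
    [0,0,0,0,0,0.006,0.035],
    [0,0,0,0,0,0,0.035],
    [0,0,0,0,0,0,0.035],
  ],
)

```text
t: 3.52
eef_pos: [441.8, 302.0, 228.0]
tcp_rot: [3.14, 0.0, 2.168]
ft_force: [-0.3, 0.4, 0.2]
opening: 0.368
```

Request:
apply_moves(
  commands=[
    [0,0,0,0,0,0,0.015],
    [0,0,0,0,0,0,0.012],
    [0,0,0,0,0,0,0],
    [0,0,0,0,0,0,0],
    [0,0,0,0,0,0,0],
  ],
)

```text
t: 3.93
eef_pos: [441.3, 302.2, 227.4]
tcp_rot: [3.141, 0.0, 2.169]
ft_force: [0.2, -0.2, 3.2]
opening: 0.09
```

Request:
apply_moves(
  commands=[
    [0,0,0,0,0,0,0],
    [0,0,0,0,0,0,0],
    [0,0,0,0,0,0,0],
  ],
)

```text
t: 4.18
eef_pos: [441.2, 302.2, 227.3]
tcp_rot: [3.141, 0.0, 2.169]
ft_force: [-1.5, 0.0, 4.5]
opening: 0.095
```

Request:
apply_moves(
  commands=[
    [0,0,0,0,0,-0.005,0],
    [0,0,0,0,0,-0.015,0],
    [0,0,0,0,0,-0.02,0],
    [0,0,0,0,0,-0.02,0],
    [0,0,0,0,0,-0.01,0],
  ],
)

```text
t: 4.6
eef_pos: [441.2, 302.2, 298.8]
tcp_rot: [3.14, 0.0, 2.169]
ft_force: [-0.4, 0.9, -2.0]
opening: 0.096
```

Request:
apply_moves(
  commands=[
    [0,0,0,0,0,0,0],
    [0,0,0,0,0,0,0],
    [0,0,0,0,0,0,0],
  ],
)

```text
t: 4.85
eef_pos: [441.0, 302.0, 296.0]
tcp_rot: [-3.14, -0.0, 2.169]
ft_force: [0.6, 0.0, -2.2]
opening: 0.094
```

Run:
```python
from h import *
c=shot('scene','s2.png'); im=cv2.imread('pics/s2.png')[130:330,320:560]
cv2.imwrite('pics/s2c.png',cv2.resize(im,None,fx=3,fy=3,interpolation=cv2.INTER_CUBIC))
s=env.state();p=s['eef_pos'];print(p,s['tcp_rot'],s['moment'],s['ft_force'],s['opening'])
```

```text
[441.00375946 302.01948305 295.91162765] [-3.13961551e+00 -1.59409148e-04  2.16851947e+00] [-0.03632597 -0.05972509  0.0179898 ] [-0.6161838  -0.18671827 -2.23456654] 0.09317563126696812
```

View pics/s2c.png

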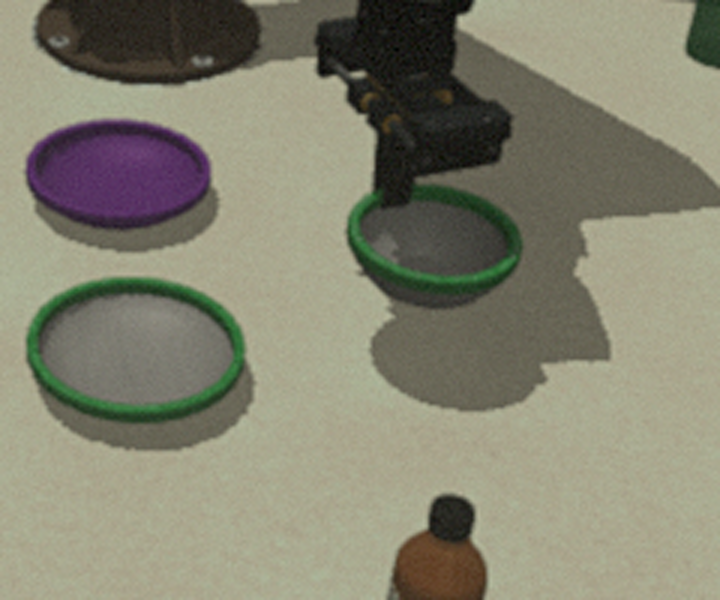

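The cover is held level, with its rim at crop px about (435,240). I'll swing it over the big cover.

Request:
apply_moves(
  commands=[
    [0,0,2,-0.0187,0.0004,0,0],
    [0,0,4,-0.0373,-0.0006,0,0],
    [0,0,4.43,-0.0413,-0.0008,0,0],
    [0,0,4.43,-0.0414,-0.0008,0,0],
    [0,0,4,-0.0375,-0.0006,0,0],
  ],
)

```text
t: 5.32
eef_pos: [519.0, 142.6, 295.9]
tcp_rot: [-3.14, 0.0, 1.836]
ft_force: [0.4, -0.4, -2.1]
opening: 0.095
```

Request:
apply_moves(
  commands=[
    [0,0,2.57,-0.0241,0.0002,0,0],
    [0,0,0,0,0,0,0],
    [0,0,0,0,0,0,0],
    [0,0,0,0,0,0,0],
  ],
)

```text
t: 5.65
eef_pos: [524.6, 121.5, 296.3]
tcp_rot: [-3.14, -0.0, 1.795]
ft_force: [-0.0, 0.1, -2.3]
opening: 0.092
```

Run:
```python
from h import *
c=optics.read_camera('scene')
for b in blobs(c):
    m=b.mean(0)
    if m[1]>140 : print(m,[(z,circ(c,b,z)) for z in (32,114)])
c=optics.read_camera('top')
for b in blobs(c): print(b.mean(0),[(z,circ(c,b,z)) for z in (32,114)])
s=env.state();p=s['eef_pos'];print(p,s['tcp_rot'],s['ft_force'],s['opening'])
R=Ro.from_euler('xyz',s['tcp_rot']).as_matrix()
print('cover at',p+R@[0,60.5,0],'tool delta',R.T@(np.array([584.5,133,0])-(p+R@[0,60.5,0])))
```

```text
[208.73684211 182.68421053] [(32, (array([ 441.3, -351.1]), array([ 90.2, 106.6]))), (114, (array([ 558.3, -274.7]), array([80.2, 94.7])))]
[365.74074074 239.22222222] [(32, (array([534.1, 124.5]), array([182.3, 291. ]))), (114, (array([640.8, 148.1]), array([162.1, 258.7])))]
[285.47368421 146.        ] [(32, (array([586.2, 110.5]), array([121.5, 149.6]))), (114, (array([572.2, 100.1]), array([110.5, 136.1])))]
[277.71428571 138.14285714] [(32, (array([606.3,  92.2]), array([17.1, 59.3]))), (114, (array([590.5,  83.4]), array([15.5, 53.9])))]
[463.40909091 189.86363636] [(32, (array([ 482.9, -340.6]), array([88.2, 90. ]))), (114, (array([ 478.2, -310.4]), array([80.2, 81.9])))]
[524.44319441 122.18517198 296.622948  ] [-3.14075028e+00 -8.72572524e-05  1.79609420e+00] [-0.18226753 -0.29777653 -1.98743401] 0.0933968519062528
cover at [583.41419261 135.70067319 296.57198423] tool delta [ -2.90086457   0.70486977 296.5712437 ]
```

Request:
apply_moves(
  commands=[
    [0,0,0,-0.0029,0.0007,0.01,0],
    [0,0,0,0,0,0.02,0],
    [0,0,0,0,0,0.016,0],
    [0,0,0,0,0,0.01,0],
    [0,0,0,0,0,0.004,0],
  ],
)

```text
t: 6.17
eef_pos: [525.7, 119.1, 235.2]
tcp_rot: [-3.139, -0.0, 1.796]
ft_force: [-1.0, 0.6, -2.1]
opening: 0.093
```

Request:
apply_moves(
  commands=[
    [0,0,0,0,0,0.002,0],
    [0,0,0,0,0,0.001,0],
    [0,0,0,0,0,0,0],
    [0,0,0,0,0,0,0],
  ],
)

```text
t: 6.5
eef_pos: [526.2, 118.7, 234.6]
tcp_rot: [3.141, 0.0, 1.795]
ft_force: [0.5, -0.3, -3.0]
opening: 0.089
```

Request:
apply_moves(
  commands=[
    [0,0,0,0,0,0.001,0],
    [0,0,0,0,0,0,0],
    [0,0,0,0,0,0.001,0],
    [0,0,0,0,0,0,0],
    [0,0,0,0,0,0,0],
  ],
)

```text
t: 6.92
eef_pos: [526.1, 118.6, 232.2]
tcp_rot: [3.141, 0.0, 1.794]
ft_force: [0.6, -0.3, -0.7]
opening: 0.093
```

Request:
apply_moves(
  commands=[
    [0,0,0,0,0,0.001,0],
    [0,0,0,0,0,0,0],
    [0,0,0,0,0,0,0],
  ],
)

```text
t: 7.17
eef_pos: [526.1, 118.6, 231.4]
tcp_rot: [3.141, 0.0, 1.795]
ft_force: [-2.3, -1.2, 6.4]
opening: 0.093
```

Contact at the expected height (231.4). Releasing and lifting.

Request:
apply_moves(
  commands=[
    [0,0,0,0,0,0,0.012],
    [0,0,0,0,0,0,0.018],
    [0,0,0,0,0,0,0.025],
    [0,0,0,0,0,0,0.03],
    [0,0,0,0,0,0,0.03],
  ],
)

```text
t: 7.58
eef_pos: [526.1, 118.7, 231.0]
tcp_rot: [3.141, 0.0, 1.795]
ft_force: [0.4, -0.5, 0.8]
opening: 0.305
```

Request:
apply_moves(
  commands=[
    [0,0,0,0,0,-0.005,0.03],
    [0,0,0,0,0,-0.025,0.03],
    [0,0,0,0,0,-0.04,0.03],
    [0,0,0,0,0,-0.04,0.03],
    [0,0,0,0,0,0,0.03],
  ],
)

```text
t: 8.0
eef_pos: [526.8, 118.8, 347.9]
tcp_rot: [3.132, 0.001, 1.795]
ft_force: [0.5, -0.3, 0.3]
opening: 0.313
```

Request:
apply_moves(
  commands=[
    [0,0,4.29,-0.0404,-0.0012,0,0.035],
    [0,0,4.29,-0.0404,-0.0012,0,0.035],
    [0,0,4.29,-0.0404,-0.0012,0,0.035],
    [0,0,4.29,-0.0404,-0.0012,0,0.035],
    [0,0,4.29,-0.0404,-0.0012,0,0.035],
  ],
)

```text
t: 8.42
eef_pos: [534.9, -83.9, 341.4]
tcp_rot: [3.141, 0.0, 1.417]
ft_force: [1.6, 0.1, -0.5]
opening: 0.37
```

Request:
apply_moves(
  commands=[
    [0,0,4.29,-0.0404,-0.0012,0,0.035],
    [0,0,4.29,-0.0404,-0.0012,0,0.035],
    [0,0,4.29,-0.0404,-0.0012,0,0.035],
    [0,0,4.29,-0.0404,-0.0012,0,0.035],
    [0,0,4.29,-0.0404,-0.0012,0,0.035],
  ],
)

```text
t: 8.83
eef_pos: [469.0, -274.1, 341.4]
tcp_rot: [3.141, 0.0, 1.042]
ft_force: [0.2, -1.3, 0.3]
opening: 0.366
```

Request:
apply_moves(
  commands=[
    [0,0,4.3,-0.0405,-0.0012,0,0.035],
    [0,0,0,0,0,0,0.035],
    [0,0,0,0,0,0,0.035],
    [0,0,0,0,0,0,0.035],
  ],
)

```text
t: 9.17
eef_pos: [448.5, -306.5, 341.3]
tcp_rot: [3.142, -0.0, 0.971]
ft_force: [0.4, 0.6, 0.4]
opening: 0.368
```

Run:
```python
from h import *
c=shot('top','t3.png'); im=cv2.imread('pics/t3.png')[60:300,180:500]
cv2.imwrite('pics/t3c.png',cv2.resize(im,None,fx=2.5,fy=2.5,interpolation=cv2.INTER_CUBIC))
for b in blobs(c): print(b.mean(0),len(b),[(z,circ(c,b,z)) for z in (33,52,60)])
s=env.state();p=s['eef_pos'];print(p,s['tcp_rot'])
R=Ro.from_euler('xyz',s['tcp_rot']).as_matrix()
print('tool delta to grip',R.T@(np.array([481.5,-329.5,241.3])-p)-[0,40.5,0])
```

```text
[260.58333333 151.66666667] 36 [(33, (array([585.2, 132.4]), array([166.5, 166.6]))), (52, (array([581.9, 129.5]), array([163.1, 163.1]))), (60, (array([580.6, 128.3]), array([161.6, 161.7])))]
[468.22222222 174.33333333] 9 [(33, (array([ 513.8, -347.4]), array([24.9, 55.4]))), (52, (array([ 512.1, -340.3]), array([24.4, 54.3]))), (60, (array([ 511.3, -337.3]), array([24.2, 53.8])))]
[ 448.8262493  -305.95634947  341.24388838] [ 3.14151512e+00 -7.46727066e-05  9.71973102e-01]
tool delta to grip [-1.03726589 -0.24837825 99.94693249]
```

View pics/t3c.png

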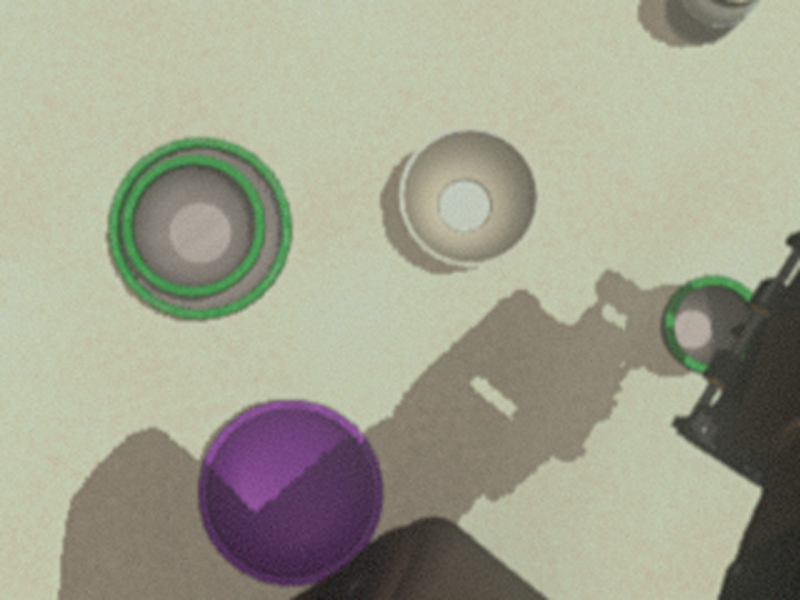

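The middle cover is seated in the big one, near centre: crop px (194,225) against (200,229), mostly parallax. The bowl is untouched and the gripper stands over the near side of the small cover. Descending.

Request:
apply_moves(
  commands=[
    [0,0,0,-0.001,-0.0002,0.02,0.035],
    [0,0,0,0,0,0.03,0.035],
    [0,0,0,0,0,0.025,0.035],
    [0,0,0,0,0,0.015,0.035],
    [0,0,0,0,0,0.01,0.035],
  ],
)

```text
t: 9.63
eef_pos: [448.4, -305.9, 239.5]
tcp_rot: [-3.14, -0.0, 0.974]
ft_force: [-0.9, -0.4, -0.3]
opening: 0.37
```

Request:
apply_moves(
  commands=[
    [0,0,0,0,0,0,0.03],
    [0,0,0,0,0,0,0.02],
    [0,0,0,0,0,0,0.013],
    [0,0,0,0,0,0,0],
    [0,0,0,0,0,0,0],
  ],
)

```text
t: 10.05
eef_pos: [447.9, -307.3, 242.0]
tcp_rot: [3.14, 0.0, 0.971]
ft_force: [-0.1, 0.0, 0.4]
opening: 0.103
```

Request:
apply_moves(
  commands=[
    [0,0,0,0,0,0,0],
    [0,0,0,0,0,0,0],
    [0,0,0,0,0,0,0],
    [0,0,0,0,0,0,0],
  ],
)

```text
t: 10.38
eef_pos: [447.7, -307.3, 241.8]
tcp_rot: [3.141, 0.0, 0.971]
ft_force: [-1.7, 3.1, 7.3]
opening: 0.095
```

Run:
```python
from h import *
# inner ring of stack from stored top image, outer edge = boundary of inner component
c=optics.read_camera('top')
h=cv2.cvtColor(c['color'],cv2.COLOR_RGB2HSV); m=cv2.inRange(h,(45,90,40),(85,255,255))[100:200,210:310]
cs,hi=cv2.findContours(m,cv2.RETR_CCOMP,cv2.CHAIN_APPROX_NONE)
for q in cs:
    if len(q)>40:
        P=q[:,0,:]+[210,100]; print(len(q),cv2.fitEllipse(P.astype(np.float32))[:2],[(z,circ(c,P,z)) for z in(35,53)])
print(env.state()['opening'],env.state()['eef_pos'],env.state()['tcp_rot'])
```

```text
212 ((259.4708251953125, 151.1951141357422), (70.17005157470703, 71.1125717163086)) [(35, (array([584.4, 131.9]), array([163.4, 164. ]))), (53, (array([581.4, 129.2]), array([160.2, 160.7])))]
142 ((257.0465393066406, 149.90135192871094), (49.92025375366211, 50.56597900390625)) [(35, (array([587.4, 137.4]), array([115.9, 117. ]))), (53, (array([584.3, 134.6]), array([113.6, 114.7])))]
338 ((258.8060302734375, 150.6572265625), (62.47428894042969, 63.376712799072266)) [(35, (array([585.6, 133.4]), array([145.4, 146.2]))), (53, (array([582.6, 130.7]), array([142.6, 143.3])))]
0.09796029433946118 [ 447.72925327 -307.29212919  241.82298021] [3.14094704e+00 4.05538556e-05 9.70693747e-01]
```

Request:
apply_moves(
  commands=[
    [0,0,0,0,0,-0.005,0],
    [0,0,0,0,0,-0.02,0],
    [0,0,0,0,0,-0.03,0],
    [0,0,0,0,0,-0.03,0],
    [0,0,0,0,0,-0.015,0],
  ],
)

```text
t: 10.85
eef_pos: [447.8, -307.5, 344.4]
tcp_rot: [3.138, 0.001, 0.971]
ft_force: [-0.2, 0.5, -0.7]
opening: 0.098
```

Request:
apply_moves(
  commands=[
    [0,0,0,0,0,0,0],
    [0,0,0,0,0,0,0],
    [0,0,0,0,0,0,0],
  ],
)

```text
t: 11.1
eef_pos: [447.5, -307.2, 340.2]
tcp_rot: [-3.14, -0.0, 0.971]
ft_force: [0.6, 0.0, -1.4]
opening: 0.103
```

Run:
```python
from h import *
c=shot('scene','s4.png'); im=cv2.imread('pics/s4.png')[100:300,130:370]
cv2.imwrite('pics/s4c.png',cv2.resize(im,None,fx=2.5,fy=2.5,interpolation=cv2.INTER_CUBIC))
s=env.state();p=s['eef_pos'];print(p,s['tcp_rot'],s['moment'],s['ft_force'],s['opening'])
```

```text
[ 447.54821262 -307.2527544   339.866718  ] [-3.13962852e+00 -1.46602660e-04  9.70651385e-01] [ 4.43864809e-03 -5.45746857e-02  7.81779920e-05] [-0.25110832  0.01656555 -1.56616793] 0.0971789388062389
```

View pics/s4c.png

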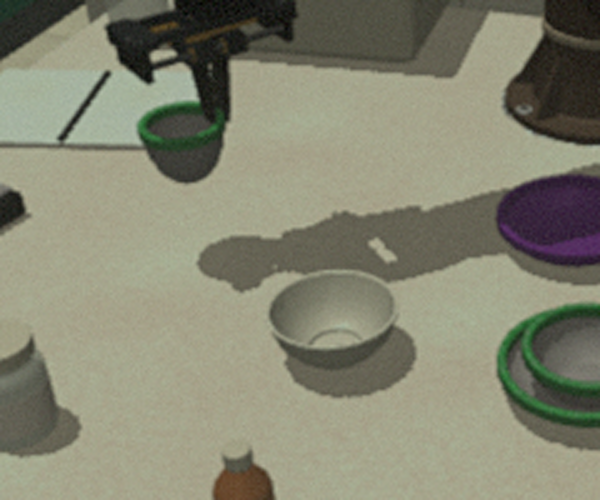

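The small cover is held level at crop px (183,140), with its base about 98 mm up, clear of the bowl. Swinging it to the stack.

Request:
apply_moves(
  commands=[
    [0,0,-2.5,0.0237,0.0008,0,0],
    [0,0,-4.2,0.04,-0.0001,0,0],
    [0,0,-4.2,0.0401,-0.0001,0,0],
    [0,0,-4.2,0.0402,-0.0001,0,0],
    [0,0,-4.2,0.0403,-0.0001,0,0],
  ],
)

```text
t: 11.57
eef_pos: [531.3, -142.2, 339.6]
tcp_rot: [-3.14, -0.0, 1.311]
ft_force: [-0.2, -0.3, -1.4]
opening: 0.098
```

Request:
apply_moves(
  commands=[
    [0,0,-4.2,0.0404,-0.0001,0,0],
    [0,0,-4.2,0.0404,-0.0001,0,0],
    [0,0,-4.2,0.0405,-0.0001,0,0],
    [0,0,-4.2,0.0406,-0.0001,0,0],
    [0,0,-4.2,0.0407,-0.0001,0,0],
  ],
)

```text
t: 11.98
eef_pos: [553.5, 58.5, 339.5]
tcp_rot: [-3.14, -0.0, 1.678]
ft_force: [1.0, -0.3, -1.8]
opening: 0.098
```

Request:
apply_moves(
  commands=[
    [0,0,-4.2,0.0408,-0.0001,0,0],
    [0,0,-2.75,0.0268,0.0007,0,0],
    [0,0,0,0,0,0,0],
    [0,0,0,0,0,0,0],
    [0,0,0,0,0,0,0],
  ],
)

```text
t: 12.4
eef_pos: [545.2, 123.3, 340.1]
tcp_rot: [-3.14, 0.0, 1.795]
ft_force: [0.3, -1.2, -1.7]
opening: 0.1
```

Run:
```python
from h import *
c=shot('scene','s5.png'); im=cv2.imread('pics/s5.png')[120:290,300:500]
cv2.imwrite('pics/s5c.png',cv2.resize(im,None,fx=3,fy=3,interpolation=cv2.INTER_CUBIC))
s=env.state();p=s['eef_pos'];print(p,s['tcp_rot'],s['ft_force'],s['opening'])
R=Ro.from_euler('xyz',s['tcp_rot']).as_matrix(); q=p+R@[0,40.5,0]
print('cover at',q,'tool delta',R.T@(np.array([584.5,133.5,249.8])-q))
```

```text
[545.27654451 122.8389577  340.27659226] [-3.14025463e+00  7.15516512e-05  1.79416213e+00] [ 0.26333933  0.35031806 -1.53999378] 0.09782470311993208
cover at [584.77038489 131.8102249  340.22240238] tool delta [ 1.71416036  0.2316263  90.42205098]
```

View pics/s5c.png

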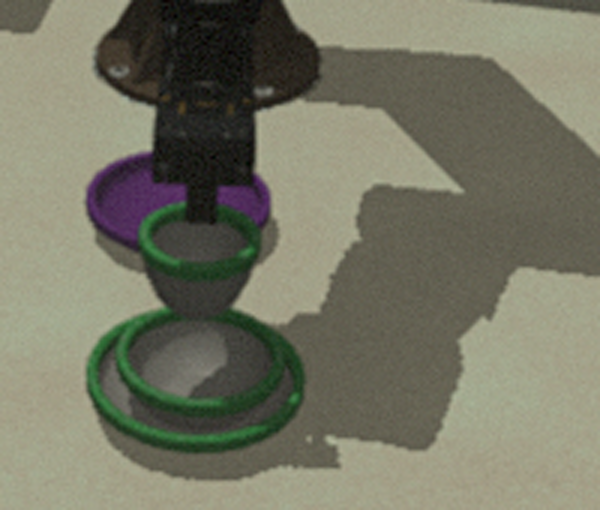

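The small cover at crop px (200,240) is lined up above the nested pair at (200,360). Lowering.

Request:
apply_moves(
  commands=[
    [0,0,0,0.0017,0.0002,0.01,0],
    [0,0,0,0,0,0.025,0],
    [0,0,0,0,0,0.025,0],
    [0,0,0,0,0,0.015,0],
    [0,0,0,0,0,0.008,0],
  ],
)

```text
t: 12.87
eef_pos: [544.7, 124.2, 255.4]
tcp_rot: [-3.138, -0.0, 1.793]
ft_force: [-0.2, 0.1, -0.8]
opening: 0.097
```

Request:
apply_moves(
  commands=[
    [0,0,0,0,0,0.003,0],
    [0,0,0,0,0,0,0],
    [0,0,0,0,0,0.001,0],
    [0,0,0,0,0,0,0],
    [0,0,0,0,0,0,0],
  ],
)

```text
t: 13.28
eef_pos: [545.0, 125.3, 254.8]
tcp_rot: [3.14, 0.0, 1.795]
ft_force: [0.1, -0.4, -1.1]
opening: 0.1
```

Request:
apply_moves(
  commands=[
    [0,0,0,0,0,0.002,0],
    [0,0,0,0,0,0,0],
    [0,0,0,0,0,0.001,0],
    [0,0,0,0,0,0,0],
    [0,0,0,0,0,0,0],
  ],
)

```text
t: 13.7
eef_pos: [544.9, 125.3, 251.0]
tcp_rot: [-3.142, 0.0, 1.795]
ft_force: [0.2, -0.2, -2.1]
opening: 0.099
```

Request:
apply_moves(
  commands=[
    [0,0,0,0,0,0.001,0],
    [0,0,0,0,0,0,0],
    [0,0,0,0,0,0,0],
  ],
)

```text
t: 13.95
eef_pos: [545.0, 125.3, 250.1]
tcp_rot: [3.141, 0.0, 1.795]
ft_force: [-0.2, -0.5, -0.6]
opening: 0.099
```

Request:
apply_moves(
  commands=[
    [0,0,0,0,0,0.001,0],
    [0,0,0,0,0,0,0],
    [0,0,0,0,0,0,0],
  ],
)

```text
t: 14.2
eef_pos: [544.7, 125.3, 249.8]
tcp_rot: [3.142, 0.0, 1.796]
ft_force: [-4.5, -1.6, 11.4]
opening: 0.103
```

Contact at the predicted height. Release, rise, and swing away so the camera has a clear view.

Request:
apply_moves(
  commands=[
    [0,0,0,0,0,0,0.012],
    [0,0,0,0,0,0,0.018],
    [0,0,0,0,0,0,0.025],
    [0,0,0,0,0,0,0.03],
    [0,0,0,0,0,0,0.03],
  ],
)

```text
t: 14.62
eef_pos: [544.9, 125.3, 248.9]
tcp_rot: [-3.142, 0.0, 1.795]
ft_force: [0.2, 1.1, 0.0]
opening: 0.303
```

Request:
apply_moves(
  commands=[
    [0,0,0,0,0,-0.005,0.03],
    [0,0,0,0,0,-0.025,0.03],
    [0,0,0,0,0,-0.04,0.03],
    [0,0,0,0,0,-0.04,0.03],
    [0,0,0,0,0,-0.04,0.03],
  ],
)

```text
t: 15.03
eef_pos: [544.6, 125.3, 401.0]
tcp_rot: [-3.141, -0.0, 1.795]
ft_force: [1.4, -0.3, -0.5]
opening: 0.318
```

Request:
apply_moves(
  commands=[
    [0,0,-4,0.039,-0.0014,0,0.03],
    [0,0,-4,0.039,-0.0014,0,0.03],
    [0,0,-4,0.039,-0.0014,0,0.03],
    [0,0,-4,0.039,-0.0014,0,0.03],
    [0,0,-4,0.039,-0.0014,0,0.03],
  ],
)

```text
t: 15.45
eef_pos: [468.4, 305.6, 399.4]
tcp_rot: [3.141, 0.0, 2.148]
ft_force: [1.1, -0.2, 0.4]
opening: 0.315
```

Request:
apply_moves(
  commands=[
    [0,0,-4,0.039,-0.0014,0,0.03],
    [0,0,-4,0.039,-0.0014,0,0.03],
    [0,0,0,0,0,0,0.03],
    [0,0,0,0,0,0,0.03],
    [0,0,0,0,0,0,0.03],
  ],
)

```text
t: 15.87
eef_pos: [422.5, 366.4, 399.2]
tcp_rot: [3.141, 0.0, 2.284]
ft_force: [0.7, -0.4, -0.1]
opening: 0.317
```

Run:
```python
from h import *
c=shot('top','t6.png'); a=cv2.imread('pics/t6.png')[90:210,180:420]
h=cv2.cvtColor(c['color'],cv2.COLOR_RGB2HSV); m=cv2.inRange(h,(45,90,40),(85,255,255))[100:200,210:310]
for q in cv2.findContours(m,cv2.RETR_CCOMP,cv2.CHAIN_APPROX_NONE)[0]:
    if len(q)>30:
        P=q[:,0,:]+[210,100]; print(len(q),[(z,circ(c,P,z)) for z in(35,53,71)])
shot('scene','s6.png'); b=cv2.imread('pics/s6.png')[160:280,240:480]
cv2.imwrite('pics/f.png',cv2.resize(np.vstack([a,b]),None,fx=2.5,fy=2.5,interpolation=cv2.INTER_CUBIC))
```

```text
111 [(35, (array([590.8, 138.4]), array([89.7, 90.9]))), (53, (array([587.6, 135.5]), array([87.9, 89.1]))), (71, (array([584.4, 132.7]), array([86.2, 87.3])))]
94 [(35, (array([590.7, 138.2]), array([76.5, 77.3]))), (53, (array([587.6, 135.3]), array([75. , 75.7]))), (71, (array([584.4, 132.5]), array([73.5, 74.2])))]
224 [(35, (array([584.3, 132. ]), array([162.5, 163.5]))), (53, (array([581.2, 129.3]), array([159.2, 160.3]))), (71, (array([578.2, 126.6]), array([156., 157.])))]
142 [(35, (array([587.4, 137.6]), array([115.6, 116.5]))), (53, (array([584.3, 134.7]), array([113.3, 114.2]))), (71, (array([581.2, 131.9]), array([111. , 111.9])))]
332 [(35, (array([585.6, 133.3]), array([145.4, 145.9]))), (53, (array([582.5, 130.5]), array([142.5, 143. ]))), (71, (array([579.5, 127.8]), array([139.6, 140.1])))]
```

View pics/f.png

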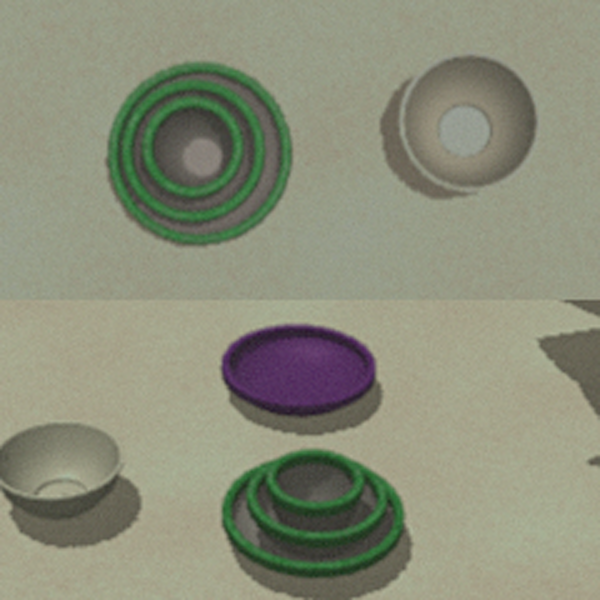

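The three rings are nested and level (top crop about (195,150)), with centres at (584.3,132.0), (584.3,134.7) and (584.4,132.7). All are within 3 mm of each other and the bowl is untouched. Handing in.

```bash
python3 -c "
from cell import env
print(env.job_done(), env.state()['t'])"
```

```text
the job is handed in; nothing more can be done
the job is handed in; nothing more can be done
```

The three covers are stacked upside down, and I handed the job in at about 16 s. I pinched the middle cover by its band and set it in the largest. The small one then went into the middle one the same way.

- **Set-down:** both covers made contact at the predicted seated height (TCP z 231.4 and 249.8 mm). The force at contact was about 6 N for the middle cover and 11 N for the small one.
- **Centring:** the last top-camera check put the centres within about 3 mm of each other, against the 15 mm allowed.
- **Level and undisturbed:** in the final pictures the stack looks level. The big cover measured within about 1 mm of its starting position, and the white bowl looks unmoved. The gripper is well clear of everything.
- **Disagreement:** the camera placed the middle cover about 2.5 mm further in y than the arm's own position did. I took a value between the two, since both are well within tolerance.

No check failed, though `env.job_done()` gave no verdict.

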